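# Crate the cooled brass sleeves

## Robot

A 6-joint arm with a two-finger parallel gripper is mounted at the origin on the work surface. World frame = base frame: x ahead of the robot, y to its left, z up, the work surface at z = 0. Lengths are in m, angles in rad, forces in N, time in s.
With the tool pointing down it reaches from about 0.325 to 1 m from the base axis. Payload 5.1 kg.
Tool frame: the origin (TCP) lies at the very end of the fingers, on their centre line; the grasp point (between the pads) lies 19 mm behind it; z points along the fingers, y is the line along which they close (so a half turn about z gives the same grasp; the last joint's range is limited). The gripper opens to 85 mm and grips with 20 to 120 N. Pads are 22 mm wide; open, the fingers measure 114 mm over their backs; the gripper's body (76 mm by 85 mm) begins 54 mm behind the grasp point. The pads swing forward as they close: fully open they stand 13 mm farther back than shut.
Start: joints at [1.21, 0.124, 1.65, -0, 1.367, -0.083], TCP at [0.178, 0.625, 0.231] pointing down, gripper open.
Joint ranges: [-2.61, 2.61], [-1.02, 2.33], [0.03, 2.71], [-1.35, 4.49], [0.32, 2.68], [-2.91, 2.91]. Speed limits (rad/s): [2.57, 2.57, 3.14, 3.14, 3.14, 3.14].

## Interface

Orientations are given as [roll, pitch, yaw] about the fixed x, y, z axes, in that order (R = Rz(yaw) Ry(pitch) Rx(roll)).
In Python, from cell import arm gives the robot as it stands.
- The arm moves only by the tool play_rows, never from a script. Its argument "motion" is a list of rows, each a list of 5 numbers: the shift along the tool's x, y, z in mm, then the turn about the tool's z in rad, then the gripper's target within -1 to 1 (shut at 1, half-way at 0, fully open at -1). In form: [[tx, ty, tz, roll, claw], ...]. A call has 1 to 12 rows; each row shifts and turns the commanded pose from where the row before left it, along the tool's axes as they then stand; what a row does not reach is not made up. A row lasts 1/12 s, in which the tool goes at most 41.7 mm and 7.16 degrees, less where a joint would pass 70% of its speed; a pose out of reach is approached as far as the arm can. A call is refused whole if a number of a shift passes 41.7 or a number of a turn 0.125, either way. A call with a gripper value outside its range is refused whole. The fingers move at their own pace and stop on an object; "squeeze" is the grip in N (left out, the last holds). Time passes only in rows, so rows that do not move let the fingers close. It gives the time, the measured TCP pose, the force, the opening and the grip force at its end, in the units of the state.
- arm.sense(): the state, without advancing time (a new reading comes with each control period).
- arm.snapshot(name): name is "scene" or "side" or "wrist"; returns the picture (420x560x3 uint8, red, green, blue); there is no depth.
- arm.get_calibration(name): a dict with "K" (3x3 intrinsics, pixels), "dist_coeffs" ([k1, k2, p1, p2, k3] as OpenCV has them; the pictures are not rectified), "pose" (4x4, takes a point from camera to world coordinates). Camera axes: x right, y up, looking along -z (the intrinsics and any distortion apply to the point x, -y, -z); pixel columns grow to the right and rows downward; lengths in m; the calibration is good to about 2 mm. A picture is of the moment at which its call begins: read the wrist's pose just before it. get_calibration takes no time and is no camera call; for the wrist camera it gives the pose at the moment of the call.
- arm.job_done(): hands the job in; it is judged then, once.
The state is a dict: "time_s": time; "joints": joint angles; "dq": joint speeds; "joint_torque": joint torques, N m; "position": TCP position; "orientation": TCP orientation; "ft_force": force on the tool from outside, world axes, zero at the start; "moment": the same for the moment, N m; "finger_gap": opening from 0.0 (shut) to 1.0 (fully open); "grip_force": force on a finger pad.
Only numpy, scipy, OpenCV 4.12 (cv2) and the standard library are available. Lean on these libraries where they do the work, as an engineer would, in place of code of your own. Each camera call takes 0.05 s, during which the arm holds its last target. There are 200 camera calls.

## Task

Swing the mesh guard over the cooling bed all the way back onto its stop, then take every brass sleeve off the bed and stand it upright, fully down on the floor, in an empty cell of the blue crate; the cells are hidden under sprung dust flaps and some already hold a short sleeve, so feel for the empty ones. When all the sleeves are in the crate, lower the guard gently back onto its rests; do not let it slam at either end.

Things in the scene. Friction and masses are not known exactly. Their poses are not given: they have to be found in the camera images.
- crate: blue plastic crate fixed to the table, 164 mm (its x) by 256 mm (its y), 44 mm high, origin at the centre of its underside. Six square cells, 64 mm wide, two along x (76 mm apart) by three along y (80 mm apart), floor 4 mm above the underside. Two of them, different each time, each already hold a short brass sleeve (50 mm across, 28 mm high) hidden under the flaps
- cell0 (a point): centre of the mouth of crate cell 0, level with the rim, 40 mm above the cell's floor; axes as the crate's. Two black dust flaps, hinged on the cell's -x and +x edges 3 mm below the rim, cover it; light springs, they swing down under 1 to 4 N. A thing pushed in stops hard 3 to 12 mm below the rim if the cell is taken, or goes down 40 mm to the floor if it is empty
- cell1 (a point): centre of the mouth of crate cell 1, level with the rim, 40 mm above the cell's floor; axes as the crate's. Two black dust flaps, hinged on the cell's -x and +x edges 3 mm below the rim, cover it; light springs, they swing down under 1 to 4 N. A thing pushed in stops hard 3 to 12 mm below the rim if the cell is taken, or goes down 40 mm to the floor if it is empty
- cell2 (a point): centre of the mouth of crate cell 2, level with the rim, 40 mm above the cell's floor; axes as the crate's. Two black dust flaps, hinged on the cell's -x and +x edges 3 mm below the rim, cover it; light springs, they swing down under 1 to 4 N. A thing pushed in stops hard 3 to 12 mm below the rim if the cell is taken, or goes down 40 mm to the floor if it is empty
- cell3 (a point): centre of the mouth of crate cell 3, level with the rim, 40 mm above the cell's floor; axes as the crate's. Two black dust flaps, hinged on the cell's -x and +x edges 3 mm below the rim, cover it; light springs, they swing down under 1 to 4 N. A thing pushed in stops hard 3 to 12 mm below the rim if the cell is taken, or goes down 40 mm to the floor if it is empty
- cell4 (a point): centre of the mouth of crate cell 4, level with the rim, 40 mm above the cell's floor; axes as the crate's. Two black dust flaps, hinged on the cell's -x and +x edges 3 mm below the rim, cover it; light springs, they swing down under 1 to 4 N. A thing pushed in stops hard 3 to 12 mm below the rim if the cell is taken, or goes down 40 mm to the floor if it is empty
- cell5 (a point): centre of the mouth of crate cell 5, level with the rim, 40 mm above the cell's floor; axes as the crate's. Two black dust flaps, hinged on the cell's -x and +x edges 3 mm below the rim, cover it; light springs, they swing down under 1 to 4 N. A thing pushed in stops hard 3 to 12 mm below the rim if the cell is taken, or goes down 40 mm to the floor if it is empty
- sleeve0_c (a point): centre of a brass sleeve, a plain cylinder with flat closed top and a solid heavy foot: 50 mm outside diameter, 80 mm high, about 0.4 kg, its z axis along its length (up); stands upright on the cooling bed at the start; may be absent (None). In a cell it stands 40 mm proud of the rim
- sleeve1_c (a point): centre of a brass sleeve, a plain cylinder with flat closed top and a solid heavy foot: 50 mm outside diameter, 80 mm high, about 0.4 kg, its z axis along its length (up); stands upright on the cooling bed at the start; may be absent (None). In a cell it stands 40 mm proud of the rim
- sleeve2_c (a point): centre of a brass sleeve, a plain cylinder with flat closed top and a solid heavy foot: 50 mm outside diameter, 80 mm high, about 0.4 kg, its z axis along its length (up); stands upright on the cooling bed at the start; may be absent (None). In a cell it stands 40 mm proud of the rim
- sleeve3_c (a point): centre of a brass sleeve, a plain cylinder with flat closed top and a solid heavy foot: 50 mm outside diameter, 80 mm high, about 0.4 kg, its z axis along its length (up); stands upright on the cooling bed at the start; may be absent (None). In a cell it stands 40 mm proud of the rim
- bed: cooling bed fixed to the table: plate 160 mm (its x) by 350 mm (its y), surface 8 mm above the table, rim 6 mm high around it and a fence 11 mm high 41 mm behind its middle; origin at the centre of its underside. Its -x side faces the robot. Rest posts 101 mm high at its front corners (70 mm in front of its middle, 166 mm to either side), hinge posts 110 mm high at its back corners. The sleeves start in a row along y, 80 mm apart
- guard (a joint): angle of the mesh guard over the bed: 0 = shut, lying level on the front rest posts; 1.75 = fully back on its stop, just past upright, where it stays by its own weight. Let go below about 1.55 it falls shut. The guard is 350 mm wide, reaches 155 mm forward of its hinge and weighs about 0.35 kg; hinge lightly damped
- guard_hinge (a point): middle of the guard's hinge line, 110 mm above the table at the back of the bed; the hinge line runs along its y axis, axes as the bed's (fixed)
- guard_handle (a point): middle of the guard's handle: a round bar 12 mm thick, 120 mm long, parallel to the hinge line and 200 mm from it, in the guard's plane, 44 mm clear of the guard's front edge on two legs 110 mm apart. Level with the hinge when shut, 307 mm above the table when open; can be pinched from above in both positions and turns between the fingers as the guard swings
Things that resemble listed ones, but are neither listed nor needed, are in the scene too. What is shaped like the part that bears sleeve0_c but turquoise is not meant.

How it is judged:
On the way, in this order (a step that is already met when the one before it is completed fails the run):
1. the guard is swung back onto its stop (value of joint guard above 1.65 rad), for 0.2 s.
2. with the guard still back, every sleeve stands on the floor of a crate cell (value of joint guard above 1.4 rad and x of sleeve0_c in the frame of crate between -0.085 and 0.085 m and y of sleeve0_c in the frame of crate between -0.125 and 0.125 m and z of each of sleeve0_c, sleeve1_c, sleeve2_c, sleeve3_c in the frame of crate below 0.054 m and angle between each of sleeve0_c, sleeve1_c, sleeve2_c, sleeve3_c's own z axis and vertical below 0.15 rad and x of sleeve1_c in the frame of crate between -0.085 and 0.085 m and y of sleeve1_c in the frame of crate between -0.125 and 0.125 m and x of sleeve2_c in the frame of crate between -0.085 and 0.085 m and y of sleeve2_c in the frame of crate between -0.125 and 0.125 m and x of sleeve3_c in the frame of crate between -0.085 and 0.085 m and y of sleeve3_c in the frame of crate between -0.125 and 0.125 m), for 0.3 s.
3. the guard is lowered onto its rests (value of joint guard below 0.03 rad), for 0.2 s.
At the end, for the whole second after the job is handed in: Every sleeve present stands upright (within 0.15 rad) at rest on the floor of a crate cell (its centre less than 54 mm above the crate's underside), and the guard is shut on its rests (below 0.03 rad) (value of joint guard below 0.03 rad and x of sleeve0_c in the frame of crate between -0.085 and 0.085 m and y of sleeve0_c in the frame of crate between -0.125 and 0.125 m and z of each of sleeve0_c, sleeve1_c, sleeve2_c, sleeve3_c in the frame of crate below 0.054 m and angle between each of sleeve0_c, sleeve1_c, sleeve2_c, sleeve3_c's own z axis and vertical below 0.15 rad and x of sleeve1_c in the frame of crate between -0.085 and 0.085 m and y of sleeve1_c in the frame of crate between -0.125 and 0.125 m and x of sleeve2_c in the frame of crate between -0.085 and 0.085 m and y of sleeve2_c in the frame of crate between -0.125 and 0.125 m and x of sleeve3_c in the frame of crate between -0.085 and 0.085 m and y of sleeve3_c in the frame of crate between -0.125 and 0.125 m and linear speed of each of sleeve0, sleeve1, sleeve2, sleeve3 below 0.02 m/s); the robot touches nothing.
It fails at once if the guard slams onto its rests (faster than 1.5 rad/s in the last 0.08 rad) (value of joint guard below 0.08 rad and velocity of joint guard below -1.5 rad/s).
It fails at once if the guard slams onto its back stop (faster than 1.5 rad/s in the last 0.1 rad) (value of joint guard above 1.65 rad and velocity of joint guard above 1.5 rad/s).
Of sleeve0, sleeve1, sleeve2, sleeve3 only 3 to 4 are there at a start; the rules pass over those that are not, and their reading is None.
Of short0, short1, short2, short3, short4, short5 only 2 to 2 are there at a start; the rules pass over those that are not, and their reading is None.
At some moment in a run one of sleeve0, sleeve1, sleeve2, sleeve3 may be knocked a few centimetres aside while the robot is not near it.
It also fails if it takes over 210 s, if anything falls off the work surface, if the arm or the gripper's body presses on something with over 40 N, if the wrist force passes 120 N, or if a joint passes its speed limit or range.

## Working session

There is one attempt and no reset: what is moved stays moved. The work goes in short steps, Python scripts to look and compute and a tool call to move; the robot and the scene stay as the last step left them, time stands still between calls to the robot, and variables do not carry over. Pictures are saved under pics/ and viewed, at most 14 in all, crops included, and the job is handed in when it is done.

Besides the shell and the picture viewer there is one more tool, called after "Emit:" as name([rows], argument=value, ...), one row to a line, values as JSON. play_rows: Moves the arm, as the interface text tells. Its arguments: {"type":"object","properties":{"motion":{"type":"array","items":{"type":"array","items":{"type":"number"}}},"squeeze":{"type":"number"}},"required":["motion"]}

```bash
mkdir -p pics; ls
python3 - <<'E'
from cell import arm
import cv2,numpy as np
np.set_printoptions(precision=4,suppress=True)
for n in("scene","side"):
    cv2.imwrite(f"pics/{n}0.png",arm.snapshot(n)[...,::-1])
for n in("scene","side","wrist"):
    c=arm.get_calibration(n);print(n,c["K"],c["dist_coeffs"],c["pose"])
print(arm.sense())
E
```

```text
pics
scene [[521.158    0.     283.9899]
 [  0.     521.158  209.6683]
 [  0.       0.       1.    ]] [-0.0473  0.      0.      0.      0.    ] [[ 0.4365 -0.7539  0.491   1.1986]
 [ 0.8996  0.3587 -0.2489 -0.3773]
 [ 0.0115  0.5504  0.8348  1.2679]
 [ 0.      0.      0.      1.    ]]
side [[413.1518   0.     281.9593]
 [  0.     413.1518 215.9509]
 [  0.       0.       1.    ]] [-0.0923  0.      0.      0.      0.    ] [[ 0.7145  0.4719 -0.5165 -0.0519]
 [-0.6996  0.4816 -0.5278 -0.547 ]
 [-0.0003  0.7385  0.6743  0.7755]
 [ 0.      0.      0.      1.    ]]
wrist [[352.3281   0.     282.5172]
 [  0.     352.3281 209.0804]
 [  0.       0.       1.    ]] [-0.0532  0.      0.      0.      0.    ] [[ 0.2744 -0.9163 -0.2919  0.1037]
 [ 0.9616  0.2609  0.0851  0.6465]
 [-0.0018 -0.304   0.9527  0.3723]
 [ 0.      0.      0.      1.    ]]
{'time_s': 0.1, 'joints': array([ 1.2104,  0.1245,  1.6515,  0.    ,  1.3675, -0.0826]), 'dq': array([ 0.0002, -0.0025, -0.0033, -0.0002,  0.002 , -0.0004]), 'joint_torque': array([  0.0001, -42.4928, -36.6655,  -0.0001,   0.0039,  -0.    ]), 'position': array([0.1781, 0.6246, 0.2301]), 'orientation': array([-3.1397, -0.0002,  2.8638]), 'ft_force': array([-0.4301,  0.1891,  0.5965]), 'moment': array([ 0.0269, -0.0521, -0.0177]), 'grip_force': 0.0, 'finger_gap': 1.0012919262102367}
```

View pics/scene0.png

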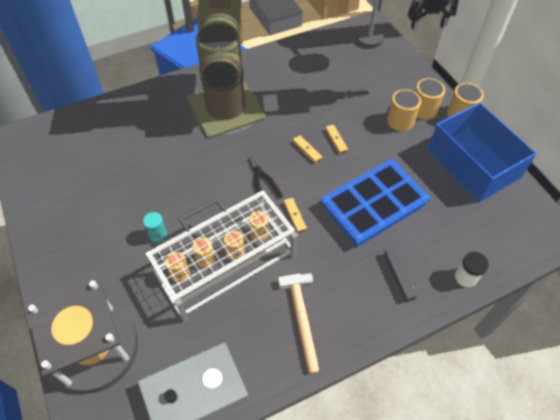

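View pics/side0.png

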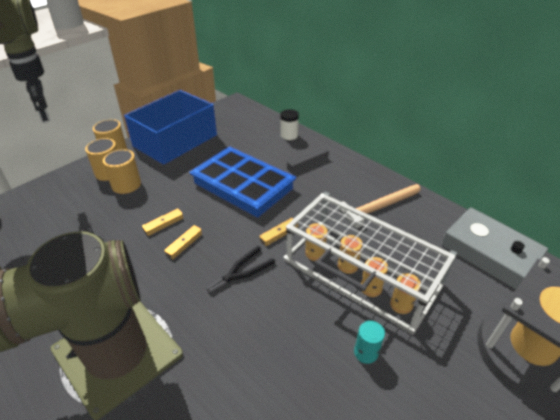

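The scene picture shows:
- The white mesh guard over four brass sleeves, at about (177,265), (203,248), (234,240) and (259,222).
- The dark handle on the robot's side, near (205,215).
- The six-cell blue crate at (375,200).

Lookalikes I am rejecting:
- the turquoise cylinder at (155,227)
- the orange mugs at (404,110), (430,97) and (465,100)
- the drum at (72,325)
- the yellow blocks
- the deep blue box at (480,150)

Next I take close crops to get corner pixels.

Run:
```python
import cv2
a=cv2.imread("pics/scene0.png")[150:330,130:440];cv2.imwrite("pics/c_scene.png",cv2.resize(a,(775,450),interpolation=cv2.INTER_CUBIC))
a=cv2.imread("pics/side0.png")[140:350,185:465];cv2.imwrite("pics/c_side.png",cv2.resize(a,(784,588),interpolation=cv2.INTER_CUBIC))
```

```text
(no output)
```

View pics/c_scene.png

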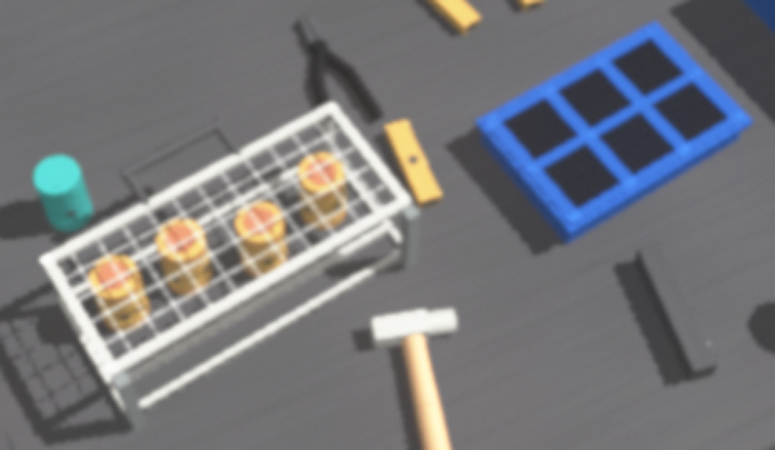

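View pics/c_side.png

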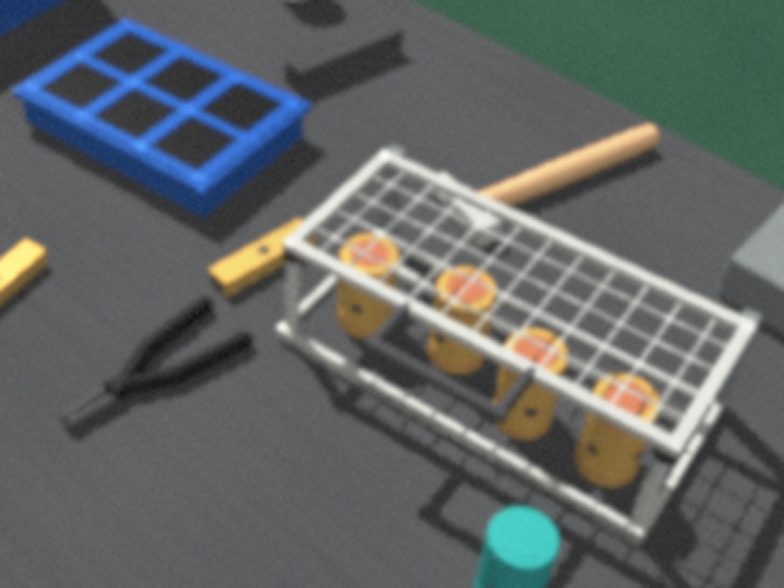

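```bash
cat > h.py <<'E'
import numpy as np,cv2
from cell import arm
from scipy.optimize import least_squares
np.set_printoptions(precision=4,suppress=True)
F=np.diag([1.,-1,-1])
def proj(P,c):
    R=np.array(c["pose"])[:3,:3]@F;t=np.array(c["pose"])[:3,3]
    return cv2.projectPoints(np.atleast_2d(P).astype(float),cv2.Rodrigues(R.T)[0],-R.T@t,np.array(c["K"]),np.array(c["dist_coeffs"]))[0][:,0]
def ray(uv,z,c):
    R=np.array(c["pose"])[:3,:3]@F;t=np.array(c["pose"])[:3,3]
    n=cv2.undistortPoints(np.array(uv,float).reshape(-1,1,2),np.array(c["K"]),np.array(c["dist_coeffs"]))[:,0]
    d=np.c_[n,np.ones(len(n))]@R.T
    return t+d*((z-t[2])/d[:,2])[:,None]
def fit(L,items,x0):
    # L local pts, items [(cal,uv)], returns x,y,yaw
    def w(p):
        c,s=np.cos(p[2]),np.sin(p[2]);return np.c_[p[0]+c*L[:,0]-s*L[:,1],p[1]+s*L[:,0]+c*L[:,1],L[:,2]]
    r=least_squares(lambda p:np.concatenate([(proj(w(p),c)-u).ravel() for c,u in items]),x0,loss='soft_l1')
    return r.x,r.fun if 0 else (proj(w(r.x),items[0][0])-items[0][1],)
E
python3 - <<'E'
from h import *
cs=arm.get_calibration("scene");cd=arm.get_calibration("side")
S=lambda a:np.array(a)/2.5+[130,150]-.3
D=lambda a:np.array(a)/2.8+[185,140]-.3
def two(n,s,d,z):
    print(n);a=ray(S(s),z,cs);b=ray(D(d),z,cd);print(np.c_[a[:,:2],b[:,:2]]);return (a+b)/2
c=two("crate",[(478,122),(655,22),(750,122),(570,222)],[(203,188),(15,92),(122,22),(310,103)],.044)
g=two("guard",[(42,260),(333,103),(412,195),(113,372)],[(680,445),(285,242),(390,152),(755,320)],.112)
h=two("handle",[(123,173),(218,128)],[(497,412),(362,355)],.11)
s=two("sleeves",[(112,275),(181,240),(260,222),(321,172)],[(627,398),(535,352),(466,288),(369,253)],.088)
for n,q in(("crate",c),("guard",g)):
    q=q[:,:2];e=np.roll(q,-1,0)-q;print(n,q.mean(0),np.linalg.norm(e,axis=1),np.degrees(np.arctan2(e[:,1],e[:,0])))
print("handle",h.mean(0),np.linalg.norm(h[1]-h[0]))
print("sleeve radius/pitch",np.linalg.norm(s,axis=1),np.linalg.norm(np.diff(s,axis=0),axis=1))
E
```

```text
crate
[[0.4897 0.0995 0.4863 0.0982]
 [0.452  0.3628 0.4469 0.3549]
 [0.6242 0.3828 0.6136 0.3803]
 [0.6496 0.1278 0.6569 0.1207]]
guard
[[ 0.4895 -0.403   0.4924 -0.4027]
 [ 0.4391 -0.0578  0.4394 -0.0601]
 [ 0.581  -0.0325  0.5901 -0.0432]
 [ 0.6355 -0.379   0.6403 -0.3815]]
handle
[[ 0.425  -0.2942  0.4251 -0.2915]
 [ 0.4147 -0.1826  0.3955 -0.1864]]
sleeves
[[ 0.5222 -0.3443  0.5217 -0.345 ]
 [ 0.5141 -0.266   0.5092 -0.2679]
 [ 0.5294 -0.1836  0.5252 -0.186 ]
 [ 0.5003 -0.1005  0.4986 -0.102 ]]
crate [0.5524 0.2409] [0.2629 0.171  0.2596 0.1672] [  98.4376    7.6231  -82.4028 -171.2679]
guard [ 0.5384 -0.22  ] [0.3478 0.1478 0.3464 0.1487] [  98.5517    8.1888  -81.3066 -171.2529]
handle [ 0.4151 -0.2387  0.11  ] 0.11014697246284909
sleeve radius/pitch [0.6316 0.5838 0.5656 0.5172] [0.0784 0.0836 0.088 ]
```

Both cameras agree to a few mm. The crate sits at (0.552, 0.241) with yaw about 0.14, the bed yaw is about 0.145, and the handle is at (0.415, −0.239). The handle also lies 44 mm in front of the guard edge, as described. I'll turn the tool so its y lies along bed x, then go above the handle.

Emit:
play_rows([
  [0,0,0,0.12,-1],
  [0,0,0,0.12,-1],
  [0,0,0,0.12,-1],
  [0,0,0,0.12,-1],
  [0,0,0,0.12,-1],
  [0,0,0,0.12,-1],
  [0,0,0,0.12,-1],
  [0,0,0,0.12,0],
  [0,0,0,0.12,0],
  [0,0,0,0.068,0],
  [0,0,0,0,0],
], squeeze=30)

```text
time_s: 1.02
position: [0.1781, 0.6247, 0.2306]
orientation: [-3.141, 0.001, 1.715]
ft_force: [0.6, -0.5, -0.1]
finger_gap: 0.497
grip_force: 0.0
```

Emit:
play_rows([
  [-35,12,0,0,0],
  [-35,12,0,0,0],
  [-35,12,0,0,0],
  [-35,12,0,0,0],
  [-35,12,0,0,0],
  [-35,12,0,0,0],
  [-35,12,0,0,0],
  [-35,12,0,0,0],
  [-35,12,0,0,0],
  [-35,12,0,0,0],
  [-35,12,0,0,0],
  [-35,12,0,0,0],
])

```text
time_s: 2.02
position: [0.3817, 0.2286, 0.2312]
orientation: [3.141, -0.0, 1.718]
ft_force: [0.3, 0.8, 0.1]
finger_gap: 0.498
grip_force: 0.0
```

Emit:
play_rows([
  [-35,12,0,0,0],
  [-35,12,0,0,0],
  [-35,0,0,0,0],
  [-35,-6,0,0,0],
  [-35,-6,0,0,0],
  [-35,-6,0,0,0],
  [-35,-6,0,0,0],
  [-35,-6,0,0,0],
  [-35,-6,0,0,0],
  [-35,-6,0,0,0],
  [-35,-6,0,0,0],
  [-35,-6,0,0,0],
])

```text
time_s: 3.02
position: [0.4119, -0.1914, 0.2312]
orientation: [3.141, 0.0, 1.718]
ft_force: [0.8, -0.2, 0.2]
finger_gap: 0.498
grip_force: 0.0
```

```bash
cat >> h.py <<'E'
def to(x,y,z):
    s=arm.sense();R=cv2.Rodrigues(np.zeros(3))[0]
    from scipy.spatial.transform import Rotation as T
    R=T.from_euler('xyz',s["orientation"]).as_matrix();print("pos",s["position"],"rpy",s["orientation"],"t",s["time_s"],"gap",s["finger_gap"],"F",s["ft_force"])
    print("tool mm",1000*R.T@(np.array([x,y,z])-s["position"]))
E
python3 - <<'E'
from h import *
to(.4151,-.2387,.111-.019)
c=arm.get_calibration("wrist");cv2.imwrite("pics/w1.png",arm.snapshot("wrist")[...,::-1])
print(proj([[.4151,-.2387,.11],[.5222,-.3443,.088],[.5003,-.1005,.088]],c))
E
```

```text
pos [ 0.4119 -0.1914  0.2312] rpy [3.1413 0.0001 1.7176] t 3.0167 gap 0.4983545050892 F [ 0.7951 -0.1847  0.2431]
tool mm [-47.2837  -3.749  139.2418]
[[277.4751 257.0822]
 [369.2055 356.7111]
 [410.8158  99.6251]]
```

View pics/w1.png

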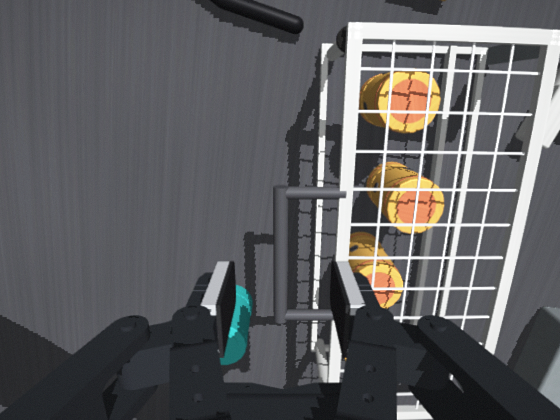

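The wrist view shows the bar at column 281, rows 188–322. The prediction was (277,257), so the error is about 2 mm. Descending on the bar and pinching.

Emit:
play_rows([
  [-24,0,0,0,0],
  [-23,-1,0,0,0],
  [0,0,30,0,0],
  [0,0,30,0,0],
  [0,0,30,0,0],
  [0,0,25,0,0],
  [0,0,15,0,0],
  [0,0,9,0,0],
  [0,0,0,0,0.3],
  [0,0,0,0,1],
  [0,0,0,0,1],
  [0,0,0,0,1],
], squeeze=30)

```text
time_s: 4.07
position: [0.4167, -0.2368, 0.0931]
orientation: [-3.137, 0.0, 1.717]
ft_force: [-8.6, -0.9, 1.1]
finger_gap: 0.133
grip_force: 29.3
```

Emit:
play_rows([
  [0,0,0,0,1],
  [0,0,0,0,1],
  [0,0,0,0,1],
], squeeze=30)

```text
time_s: 4.32
position: [0.4167, -0.2368, 0.0932]
orientation: [-3.138, 0.0, 1.717]
ft_force: [-7.5, -1.3, 0.1]
finger_gap: 0.129
grip_force: 29.2
```

Emit:
play_rows([
  [0,0.5,-14,0,1],
  [0,1.5,-14,0,1],
  [0,2.5,-14,0,1],
  [0,3.4,-13.5,0,1],
  [0,4.3,-13.3,0,1],
  [0,5.3,-13,0,1],
  [0,6.1,-12.5,0,1],
  [0,7,-12,0,1],
  [0,7.8,-11.6,0,1],
  [0,8.6,-11,0,1],
  [0,9.4,-10.4,0,1],
  [0,10.1,-9.7,0,1],
], squeeze=30)

```text
time_s: 5.32
position: [0.4817, -0.2276, 0.2457]
orientation: [-3.135, 0.002, 1.716]
ft_force: [-13.4, 0.4, 10.5]
finger_gap: 0.125
grip_force: 29.4
```

Emit:
play_rows([
  [0,9.7,-10,0,1],
  [0,10.5,-9,0,1],
  [0,11.9,-7.4,0,1],
  [0,12.4,-6.5,0,1],
  [0,12.8,-5.7,0,1],
  [0,13.2,-4.7,0,1],
  [0,13.5,-3.8,0,1],
  [0,13.7,-2.9,0,1],
  [0,13.9,-1.9,0,1],
  [0,14,-0.9,0,1],
  [0,14,0.1,0,1],
  [0,10,0.6,0,1],
], squeeze=30)

```text
time_s: 6.32
position: [0.6335, -0.2059, 0.2968]
orientation: [3.138, 0.004, 1.716]
ft_force: [-0.9, -3.0, 3.7]
finger_gap: 0.125
grip_force: 31.3
```

Emit:
play_rows([
  [0,5,0.5,0,1],
  [0,5,0.7,0,1],
  [0,4,0.7,0,1],
  [0,0,0,0,1],
], squeeze=30)

```text
time_s: 6.65
position: [0.6475, -0.2039, 0.2943]
orientation: [3.137, 0.003, 1.716]
ft_force: [0.9, -1.6, 4.7]
finger_gap: 0.126
grip_force: 31.7
```

Emit:
play_rows([
  [0,2,0,0,1],
  [0,0,0,0,0.5],
  [0,0,0,0,0.2],
  [0,0,0,0,0.2],
  [0,0,-30,0,0.2],
  [0,0,-40,0,0],
  [0,-10,-10,0,0],
])

```text
time_s: 7.23
position: [0.6397, -0.2041, 0.3772]
orientation: [3.135, 0.003, 1.717]
ft_force: [0.2, 0.2, 2.4]
finger_gap: 0.5
grip_force: 0.0
```

Run:
```python
from h import *
to(.5,-.1,.25)
a=arm.snapshot("scene");cv2.imwrite("pics/s2.png",cv2.resize(a[100:360,100:440,::-1],(765,585)))
```

```text
pos [ 0.6397 -0.2041  0.3772] rpy [3.1349 0.003  1.7169] t 7.2333 gap 0.4998467953145372 F [0.151  0.2125 2.4349]
tool mm [ 123.6694 -123.8868  126.009 ]
```

View pics/s2.png

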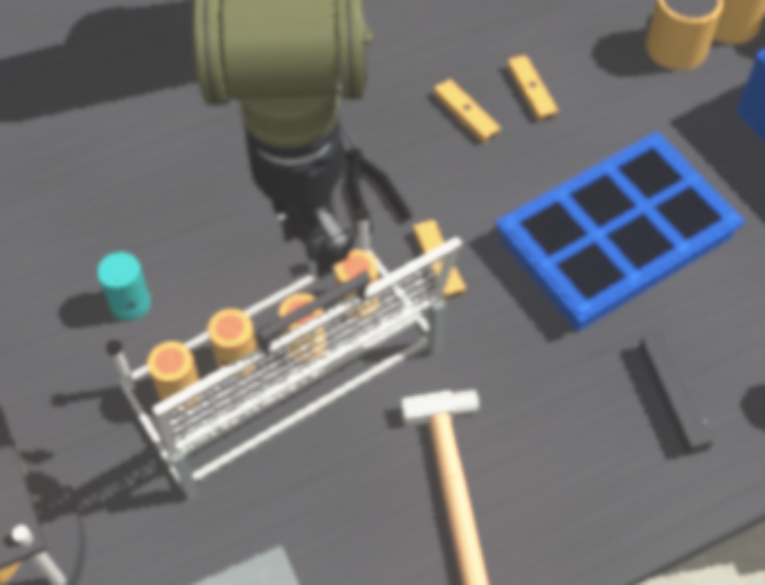

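The guard stands back on its stop; in the crop its panel is upright at about (310,370), with the sleeves clear in front. I'll back away, turn the fingers to 45° so they pass between neighbouring sleeves both on the bed and in the crate, and look from above.

Emit:
play_rows([
  [0,-34,0,0,-0.5],
  [0,-34,0,0,-1],
  [0,-34,0,0,-1],
  [0,-34,0,0,-1],
  [0,-34,40,-0.1,-1],
  [0,0,40,-0.1,-1],
  [0,0,40,-0.1,-1],
  [0,0,0,-0.1,-1],
  [0,0,0,-0.1,-1],
  [0,0,0,-0.1,-1],
  [0,0,0,-0.1,-1],
  [0,0,0,-0.085,-1],
])

```text
time_s: 8.28
position: [0.4761, -0.2272, 0.2582]
orientation: [3.141, -0.002, 2.506]
ft_force: [-0.5, -0.1, 0.4]
finger_gap: 0.998
grip_force: 0.0
```

```bash
cat >> h.py <<'E'
S0=[(.5222,-.3447),(.5115,-.267),(.5272,-.185),(.4995,-.1012)]
def tops(img,c,z=.088):
    """salmon discs -> world xy of sleeve tops"""
    h=cv2.cvtColor(img,cv2.COLOR_RGB2HSV);m=((h[...,0]<13)|(h[...,0]>172))&(h[...,1]>70)&(h[...,2]>110)
    m=cv2.morphologyEx(m.astype(np.uint8),cv2.MORPH_CLOSE,np.ones((5,5)))
    n,_,st,ce=cv2.connectedComponentsWithStats(m)
    out=[]
    for i in range(1,n):
        if st[i,4]>60: out.append((*ray([ce[i]],z,c)[0][:2],st[i,4],*ce[i]))
    return np.array(out)
E
python3 - <<'E'
from h import *
to(*S0[3],.18)
c=arm.get_calibration("wrist");a=arm.snapshot("wrist");cv2.imwrite("pics/w2.png",a[...,::-1]);print(tops(a,c))
print("side");print(tops(arm.snapshot("side"),arm.get_calibration("side")))
E
```

```text
pos [ 0.4761 -0.2272  0.2582] rpy [ 3.1413 -0.0021  2.5056] t 8.2833 gap 0.9982843241034913 F [-0.5456 -0.0652  0.3759]
tool mm [ 55.8417 115.2311  78.3164]
[[  0.4993  -0.1027 991.     412.2482 125.1887]
 [  0.5262  -0.1854 910.     350.3077 202.8527]
 [  0.5108  -0.2672 830.     269.8458 239.1723]
 [  0.5223  -0.3443 708.     215.7627 289.6186]]
side
[[  0.4994  -0.1022  71.     316.7606 229.9296]
 [  0.5265  -0.1859  82.     351.439  242.2439]
 [  0.5103  -0.268  101.     376.1386 265.1683]
 [  0.5219  -0.345  114.     408.6754 281.7632]]
```

View pics/w2.png

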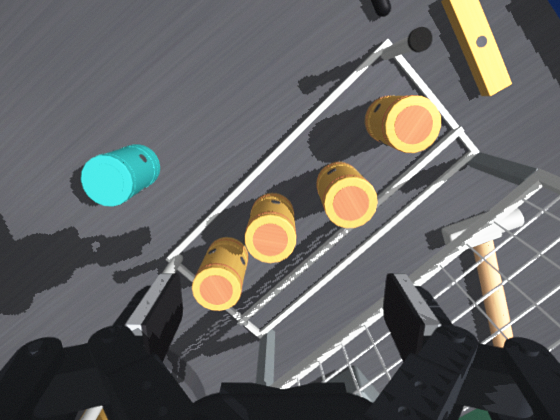

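The wrist and side cameras agree on all four sleeves within 1 mm. The turquoise decoy at (125,178) stays alone. Grasping the first sleeve at (0.499, −0.1025).

Emit:
play_rows([
  [14,29,0,0,-1],
  [14,29,0,0,-1],
  [14,29,0,0,-1],
  [14,28,0,0,-1],
  [0,0,40,0,-1],
  [0,0,40,0,-1],
  [0,0,40,0,-1],
  [0,0,35,0,-1],
  [0,0,25,0,-1],
  [0,0,15,0,-1],
  [0,0,8,0,-1],
  [0,0,0,0,-1],
], squeeze=60)

```text
time_s: 9.38
position: [0.4987, -0.1014, 0.0542]
orientation: [-3.14, -0.005, 2.499]
ft_force: [0.2, -0.0, 0.3]
finger_gap: 0.997
grip_force: 0.0
```

Emit:
play_rows([
  [0,0,0,0,0],
  [0,0,0,0,1],
  [0,0,0,0,1],
  [0,0,0,0,1],
  [0,0,0,0,1],
  [0,0,0,0,1],
], squeeze=60)

```text
time_s: 9.88
position: [0.5019, -0.1028, 0.0589]
orientation: [3.141, 0.003, 2.501]
ft_force: [-1.9, -0.4, 7.0]
finger_gap: 0.568
grip_force: 61.8
```

Emit:
play_rows([
  [0,0,-15,0,1],
  [0,0,-30,0,1],
  [0,0,-40,0,1],
  [0,0,-40,0,1],
  [0,0,-40,0,1],
  [0,0,-25,0,1],
  [19,36,0,0,1],
  [19,36,0,0,1],
  [19,36,0,0,1],
  [19,36,0,0,1],
  [19,36,0,0,1],
  [20,37,0,0,1],
])

```text
time_s: 10.88
position: [0.5374, 0.1421, 0.2459]
orientation: [-3.141, -0.001, 2.5]
ft_force: [1.9, -0.8, -4.2]
finger_gap: 0.568
grip_force: 63.8
```

Run:
```python
from h import *
to(.5783,.3256,.25)
c=arm.get_calibration("wrist");a=arm.snapshot("wrist");cv2.imwrite("pics/w3.png",a[...,::-1])
import math
L=[(x,y) for y in(-80,0,80) for x in(-38,38)]
ex=np.array([.99,.1415]);ey=np.array([-.1415,.99])
P=[np.r_[np.array([.552,.241])+(x*ex+y*ey)/1000,.044] for x,y in L]
print(proj(P,c))
h=cv2.cvtColor(a,cv2.COLOR_RGB2HSV);m=((h[...,0]>103)&(h[...,0]<125)&(h[...,1]>120)&(h[...,2]>90)).astype(np.uint8)
cs,hi=cv2.findContours(m,cv2.RETR_CCOMP,cv2.CHAIN_APPROX_NONE)
for k,q in enumerate(cs):
    if hi[0,k,3]>=0 and cv2.contourArea(q)>500:
        r=cv2.minAreaRect(ray(q.reshape(-1,2),.044,c)[:,:2].astype(np.float32)*1000);print("hole",r)
```

```text
pos [0.5374 0.1421 0.2459] rpy [-3.1409 -0.0007  2.5004] t 10.8833 gap 0.5679719905352091 F [ 1.8671 -0.8012 -4.1606]
tool mm [ 76.9872 171.567   -4.1499]
[[286.7461 160.7982]
 [338.6411 212.8358]
 [347.2669 101.3463]
 [398.5777 158.4826]
 [412.6498  37.4512]
 [462.7839  99.8852]]
hole ((590.9866943359375, 247.45742797851562), (63.65081024169922, 63.3623161315918), 7.735453128814697)
hole ((516.0264892578125, 237.08865356445312), (63.6228141784668, 63.619850158691406), 7.822571754455566)
hole ((580.0401000976562, 326.23760986328125), (64.07438659667969, 63.96342468261719), 7.708070755004883)
```

View pics/w3.png

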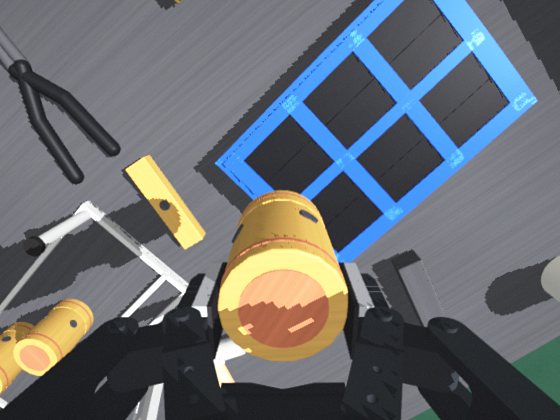

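The holes measure 64 mm, which checks out. Cell centres:

| Cell | Column, row | Position (m) |
|---|---|---|
| C | +,+ | (0.580, 0.326) |
| D | −,+ | (0.505, 0.316) |
| A | +,0 | (0.591, 0.2475) |
| B | −,0 | (0.516, 0.237) |
| E | +,− | (0.602, 0.168) |
| F | −,− | (0.527, 0.158) |

Trying C first.

Emit:
play_rows([
  [15,35,0,0,1],
  [15,35,0,0,1],
  [15,35,0,0,1],
  [15,34,0,0,1],
  [14,34,0,0,1],
  [0,0,35,0,1],
  [0,0,35,0,1],
  [0,0,35,0,1],
  [0,0,25,0,1],
  [0,0,11,0,1],
  [0,0,0,0,1],
])

```text
time_s: 11.85
position: [0.5791, 0.3218, 0.1005]
orientation: [-3.134, -0.005, 2.501]
ft_force: [-0.4, -1.0, -5.1]
finger_gap: 0.564
grip_force: 65.6
```

Emit:
play_rows([
  [0,0,4,0,1],
  [0,0,4,0,1],
  [0,0,4,0,1],
  [0,0,4,0,1],
  [0,0,3,0,1],
  [0,0,3,0,1],
  [0,0,2,0,1],
  [0,0,0,0,1],
])

```text
time_s: 12.52
position: [0.584, 0.324, 0.0909]
orientation: [3.139, 0.002, 2.501]
ft_force: [-14.0, -5.6, 26.9]
finger_gap: 0.564
grip_force: 68.8
```

C stops about 4 mm below the rim with 27 N, so it is taken. Lifting and moving to D.

Emit:
play_rows([
  [0,0,-20,0,1],
  [0,0,-20,0,1],
  [0,0,0,0,1],
  [27,-26,0,0,1],
  [27,-27,0,0,1],
  [0,0,0,0,1],
  [0,0,0,0,1],
])

```text
time_s: 13.1
position: [0.5041, 0.312, 0.1193]
orientation: [-3.138, -0.002, 2.502]
ft_force: [0.4, 0.3, -4.4]
finger_gap: 0.568
grip_force: 65.8
```

Run:
```python
from h import *
to(.507,.3148,.105)
c=arm.get_calibration("wrist");a=arm.snapshot("wrist");cv2.imwrite("pics/w4.png",a[...,::-1])
s=arm.sense()["position"]
t=np.linspace(0,2*np.pi,9)[:-1]
print(proj(np.c_[s[0]+.025*np.cos(t),s[1]+.025*np.sin(t),s[2]+.029+0*t],c))
```

```text
pos [0.5041 0.312  0.1193] rpy [-3.1381 -0.0017  2.5019] t 13.1 gap 0.5681926430248961 F [ 0.4143  0.3212 -4.4217]
tool mm [-0.6932  3.9874 14.2382]
[[323.5148 363.7252]
 [351.2883 328.4862]
 [341.6003 284.9925]
 [296.1242 260.1799]
 [243.5147 272.0586]
 [218.6317 311.7195]
 [233.6053 352.8008]
 [276.2032 373.1756]]
```

View pics/w4.png

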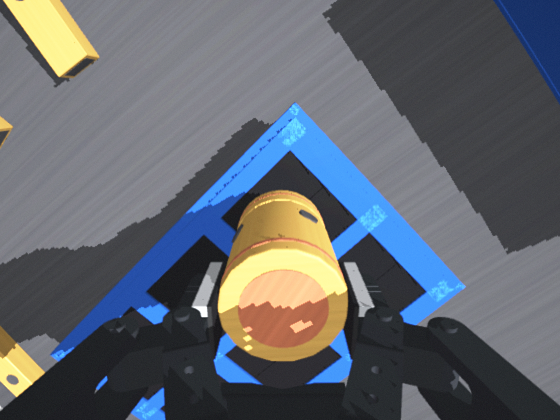

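Run:
```python
from h import *
from scipy.spatial.transform import Rotation as T
s=arm.sense();c=arm.get_calibration("wrist");R=T.from_euler('xyz',s["orientation"]).as_matrix()
a=cv2.imread("pics/w4.png")[...,::-1]
h=cv2.cvtColor(np.ascontiguousarray(a),cv2.COLOR_RGB2HSV)
m=((h[...,0]<40)&(h[...,1]>60)&(h[...,2]>110)).astype(np.uint8)
m[:,:200]=0;m[:,370:]=0
for v in range(200,366,15):
    u=np.where(m[v])[0];print(v,(u.min(),u.max()) if len(u) else None)
u=np.where(m[:,283])[0];print("v",u.min(),u.max())
t=np.linspace(0,2*np.pi,90)
def box(q):
    P=s["position"]+np.c_[q[0]+.025*np.cos(t),q[1]+.025*np.sin(t),-q[2]+0*t]@R.T
    p=proj(P,c);return np.array([p[:,0].min(),p[:,0].max(),p[:,1].max()])
r=least_squares(lambda q:box(q)-[219,347,360],[0,0,.03]);print(r.x,r.fun)
```

```text
200 (np.int64(253), np.int64(310))
215 (np.int64(242), np.int64(320))
230 (np.int64(241), np.int64(326))
245 (np.int64(233), np.int64(330))
260 (np.int64(228), np.int64(336))
275 (np.int64(223), np.int64(342))
290 (np.int64(219), np.int64(346))
305 (np.int64(217), np.int64(347))
320 (np.int64(220), np.int64(345))
335 (np.int64(229), np.int64(336))
350 (np.int64(244), np.int64(320))
365 None
v 190 360
[-0.0008  0.0008  0.0234] [-0. -0.  0.]
```

The fit shows the sleeve centred in the grip with its base 57 mm below the TCP, so C stopped about 10 mm below the rim and is taken. Correcting by about 4 mm and probing D.

Emit:
play_rows([
  [2.5,3,0,0,1],
  [0,0,10,0,1],
  [0,0,8,0,1],
  [0,0,4,0,1],
  [0,0,4,0,1],
  [0,0,4,0,1],
  [0,0,4,0,1],
  [0,0,2,0,1],
  [0,0,0,0,1],
])

```text
time_s: 13.9
position: [0.507, 0.3168, 0.0853]
orientation: [-3.141, -0.0, 2.501]
ft_force: [0.8, 0.2, -4.2]
finger_gap: 0.564
grip_force: 65.9
```

D is empty: 15 mm below the rim with no resistance. Lowering fully.

Emit:
play_rows([
  [1.5,-1,6,0,1],
  [0,0,6,0,1],
  [0,0,5,0,1],
  [0,0,3,0,1],
  [0,0,3,0,1],
  [0,0,2,0,1],
  [0,0,0,0,1],
])

```text
time_s: 14.48
position: [0.5048, 0.3167, 0.06]
orientation: [-3.14, -0.001, 2.501]
ft_force: [0.1, -0.7, -4.9]
finger_gap: 0.567
grip_force: 66.0
```

Emit:
play_rows([
  [0,0,1.5,0,1],
  [0,0,1.5,0,1],
  [0,0,1,0,1],
  [0,0,0,0,1],
])

```text
time_s: 14.82
position: [0.5051, 0.3169, 0.0566]
orientation: [-3.141, -0.0, 2.501]
ft_force: [-0.4, 0.1, -4.6]
finger_gap: 0.57
grip_force: 66.0
```

Emit:
play_rows([
  [0,0,1,0,1],
  [0,0,1,0,1],
  [0,0,1,0,1],
  [0,0,1,0,1],
  [0,0,0,0,1],
])

```text
time_s: 15.23
position: [0.5056, 0.317, 0.055]
orientation: [-3.141, 0.0, 2.501]
ft_force: [-5.3, -3.8, 8.0]
finger_gap: 0.567
grip_force: 67.3
```

Floor contact at 8 N. Releasing, lifting, and going to sleeve 2.

Emit:
play_rows([
  [0,0,-2,0,0.1],
  [0,0,0,0,-0.4],
  [0,0,0,0,-0.5],
  [0,0,0,0,-0.5],
  [0,0,-15,0,-0.6],
  [0,0,-30,0,-0.6],
  [0,0,-35,0,-0.6],
  [0,0,-35,0,-0.6],
  [0,0,-35,0,-0.6],
  [0,0,0,0,-0.6],
])

```text
time_s: 16.07
position: [0.5094, 0.3191, 0.2148]
orientation: [3.127, 0.007, 2.501]
ft_force: [0.7, 0.6, 1.3]
finger_gap: 0.805
grip_force: 0.0
```

Emit:
play_rows([
  [-24.4,-30,0,0,-0.6],
  [-24.4,-30,0,0,-0.6],
  [-24.4,-30,0,0,-0.6],
  [-24.4,-30,0,0,-0.6],
  [-24.4,-30,0,0,-0.6],
  [-24.4,-30,0,0,-0.6],
  [-24.4,-30,0,0,-0.6],
  [-24.4,-30,0,0,-0.6],
  [-24.4,-30,0,0,-0.6],
  [-24.4,-30,0,0,-0.6],
  [-24.4,-30,0,0,-0.6],
  [-24.4,-30,0,0,-0.6],
])

```text
time_s: 17.07
position: [0.5247, -0.1487, 0.205]
orientation: [3.141, 0.001, 2.501]
ft_force: [0.9, -0.2, 1.1]
finger_gap: 0.801
grip_force: 0.0
```

Emit:
play_rows([
  [-24.4,-30,0,0,-0.6],
  [0,0,0,0,-0.6],
  [0,0,0,0,-0.6],
])

```text
time_s: 17.32
position: [0.5263, -0.1873, 0.2047]
orientation: [3.141, 0.0, 2.497]
ft_force: [-0.6, 0.1, -0.6]
finger_gap: 0.805
grip_force: 0.0
```

Run:
```python
from h import *
to(*S0[2],.055)
c=arm.get_calibration("wrist");a=arm.snapshot("wrist");print(tops(a,c))
cd=arm.get_calibration("side");a=arm.snapshot("side");cv2.imwrite("pics/d5.png",a[...,::-1]);print(tops(a,cd));print("crate z.084",tops(a,cd,.084))
```

```text
pos [ 0.5263 -0.1873  0.2047] rpy [3.1413 0.0001 2.4971] t 17.3167 gap 0.8048431806251778 F [-0.589   0.069  -0.6248]
tool mm [  0.6963   2.3615 149.6628]
[[   0.5264   -0.1851 1386.      284.158   201.5556]
 [   0.5113   -0.2673 1231.      190.7823  246.1738]
 [   0.5207   -0.3441  889.      131.5894  303.4983]]
[[  0.5267  -0.1856  84.     351.4167 242.1429]
 [  0.5104  -0.2683 103.     376.233  265.2136]
 [  0.5208  -0.3442 128.     408.0625 281.8594]]
crate z.084 [[  0.5301  -0.1835  84.     351.4167 242.1429]
 [  0.5137  -0.2666 103.     376.233  265.2136]
 [  0.5241  -0.343  128.     408.0625 281.8594]]
```

View pics/d5.png

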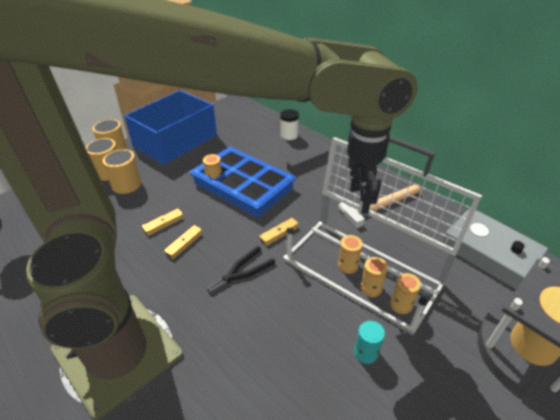

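The side view shows the first sleeve seated in crate cell D at about (212,165), the guard still back, and three sleeves left on the bed. Grasping sleeve 2, then probing A at (0.591, 0.2475).

Emit:
play_rows([
  [1,2,0,0,-0.6],
  [0,0,35,0,-0.6],
  [0,0,35,0,-0.6],
  [0,0,35,0,-0.6],
  [0,0,25,0,-0.6],
  [0,0,14,0,-0.6],
  [0,0,6,0,-0.6],
  [0,0,0,0,-0.6],
  [0,0,0,0,0.2],
  [0,0,0,0,1],
  [0,0,0,0,1],
  [0,0,0,0,1],
], squeeze=60)

```text
time_s: 18.42
position: [0.5279, -0.1837, 0.0568]
orientation: [3.141, 0.003, 2.501]
ft_force: [-2.4, -1.2, 4.5]
finger_gap: 0.57
grip_force: 62.2
```

Emit:
play_rows([
  [0,0,0,0,1],
  [0,0,-10,0,1],
  [0,0,-20,0,1],
  [0,0,-40,0,1],
  [0,0,-40,0,1],
  [0,0,-40,0,1],
  [0,0,0,0,1],
  [0,0,0,0,1],
])

```text
time_s: 19.08
position: [0.5282, -0.1836, 0.2083]
orientation: [3.14, 0.006, 2.501]
ft_force: [-0.1, 0.8, -5.5]
finger_gap: 0.573
grip_force: 63.7
```

Run:
```python
from h import *
to(.591,.2475,.115)
```

```text
pos [ 0.5282 -0.1836  0.2083] rpy [3.1398 0.0062 2.5008] t 19.0833 gap 0.5730397342765996 F [-0.0523  0.8233 -5.4513]
tool mm [207.9516 382.9379  92.6804]
```

Emit:
play_rows([
  [21.6,28.8,0,0,1],
  [21.6,28.8,0,0,1],
  [21.6,28.8,0,0,1],
  [21.6,28.8,0,0,1],
  [21.6,28.8,0,0,1],
  [21.6,28.8,0,0,1],
  [13,35,0,0,1],
  [13,35,0,0,1],
  [13,35,0,0,1],
  [13,35,0,0,1],
  [13,35,0,0,1],
  [13.4,35.2,0,0,1],
])

```text
time_s: 20.08
position: [0.5871, 0.2496, 0.2007]
orientation: [-3.136, -0.004, 2.501]
ft_force: [0.8, -0.2, -4.0]
finger_gap: 0.567
grip_force: 64.0
```

Emit:
play_rows([
  [0,0,30,0,1],
  [0,0,35,0,1],
  [0,0,25,0,1],
  [0,0,5,0,1],
  [0,0,0,0,1],
  [0,0,0,0,1],
])

```text
time_s: 20.58
position: [0.5885, 0.248, 0.109]
orientation: [-3.14, -0.001, 2.501]
ft_force: [0.4, 0.8, -3.1]
finger_gap: 0.568
grip_force: 64.2
```

Run:
```python
from h import *
to(.591,.2475,.079)
```

```text
pos [0.5885 0.248  0.109 ] rpy [-3.1403 -0.0011  2.5005] t 20.5833 gap 0.5684322342477004 F [ 0.388   0.77   -3.0698]
tool mm [-2.3104  1.1408 30.0355]
```

Emit:
play_rows([
  [-2,1,6,0,1],
  [0,0,6,0,1],
  [0,0,4,0,1],
  [0,0,4,0,1],
  [0,0,4,0,1],
  [0,0,4,0,1],
  [0,0,2,0,1],
  [0,0,0,0,1],
])

```text
time_s: 21.25
position: [0.5909, 0.2478, 0.0791]
orientation: [-3.141, -0.0, 2.501]
ft_force: [0.2, -0.0, -4.8]
finger_gap: 0.566
grip_force: 64.5
```

A is empty. Lowering to contact.

Emit:
play_rows([
  [0,0,6,0,1],
  [0,0,6,0,1],
  [0,0,5,0,1],
  [0,0,4,0,1],
  [0,0,2,0,1],
  [0,0,1,0,1],
  [0,0,1,0,1],
  [0,0,1,0,1],
  [0,0,0,0,1],
])

```text
time_s: 22.0
position: [0.5912, 0.2479, 0.0538]
orientation: [3.142, 0.0, 2.501]
ft_force: [0.9, 1.4, -4.5]
finger_gap: 0.569
grip_force: 64.6
```

Emit:
play_rows([
  [0,0,1,0,1],
  [0,0,1,0,1],
  [0,0,1,0,1],
  [0,0,0,0,1],
])

```text
time_s: 22.33
position: [0.5917, 0.2478, 0.0529]
orientation: [3.141, 0.001, 2.501]
ft_force: [-4.9, -3.5, 5.9]
finger_gap: 0.57
grip_force: 65.6
```

Emit:
play_rows([
  [0,0,-2,0,0.1],
  [0,0,0,0,-0.4],
  [0,0,0,0,-0.5],
  [0,0,0,0,-0.5],
  [0,0,-15,0,-0.6],
  [0,0,-30,0,-0.6],
  [0,0,-35,0,-0.6],
  [0,0,-35,0,-0.6],
  [0,0,-35,0,-0.6],
  [21.6,-16.2,0,0,-0.6],
  [21.6,-16.2,0,0,-0.6],
  [21.6,-16.2,0,0,-0.6],
])

```text
time_s: 23.33
position: [0.5102, 0.2478, 0.2056]
orientation: [3.138, 0.002, 2.5]
ft_force: [0.0, 1.3, -0.2]
finger_gap: 0.799
grip_force: 0.0
```

Emit:
play_rows([
  [-23.7,-31.7,0,0,-0.6],
  [-23.7,-31.7,0,0,-0.6],
  [-23.7,-31.7,0,0,-0.6],
  [-23.7,-31.7,0,0,-0.6],
  [-23.7,-31.7,0,0,-0.6],
  [-23.7,-31.7,0,0,-0.6],
  [-23.7,-31.7,0,0,-0.6],
  [-23.7,-31.7,0,0,-0.6],
  [-23.7,-31.7,0,0,-0.6],
  [-23.7,-31.7,0,0,-0.6],
  [-23.7,-31.7,0,0,-0.6],
  [-23.7,-31.7,0,0,-0.6],
])

```text
time_s: 24.33
position: [0.5107, -0.2295, 0.2046]
orientation: [3.141, 0.002, 2.501]
ft_force: [-0.6, 1.0, 0.2]
finger_gap: 0.799
grip_force: 0.0
```

Emit:
play_rows([
  [-23.7,-31.7,0,0,-0.6],
  [0,0,0,0,-0.6],
  [0,0,0,0,-0.6],
  [0,0,0,0,-0.6],
])

```text
time_s: 24.67
position: [0.5109, -0.2669, 0.2036]
orientation: [3.141, 0.001, 2.5]
ft_force: [0.1, 0.8, 0.1]
finger_gap: 0.803
grip_force: 0.0
```

Run:
```python
from h import *
c=arm.get_calibration("wrist");a=arm.snapshot("wrist");t=tops(a,c);print(t)
k=t[np.argmin(np.hypot(t[:,0]-.511,t[:,1]+.2675))];to(k[0],k[1],.055)
cd=arm.get_calibration("side");print(tops(arm.snapshot("side"),cd))
```

```text
[[   0.5109   -0.2673 1352.      281.4549  203.7293]
 [   0.5223   -0.3431 1027.      215.2775  267.7585]]
pos [ 0.5109 -0.2663  0.2034] rpy [3.1412 0.0005 2.5013] t 24.7167 gap 0.7991741131263522 F [-1.3696  0.5729 -0.0417]
tool mm [ -0.5513  -0.8755 148.4312]
[[  0.5104  -0.2679 100.     376.12   265.12  ]
 [  0.5211  -0.3453 124.     408.5887 282.0645]]
```

Emit:
play_rows([
  [-0.5,-1,30,0,-0.6],
  [0,0,35,0,-0.6],
  [0,0,35,0,-0.6],
  [0,0,25,0,-0.6],
  [0,0,16,0,-0.6],
  [0,0,7,0,-0.6],
  [0,0,0,0,-0.6],
  [0,0,0,0,0.2],
  [0,0,0,0,1],
  [0,0,0,0,1],
  [0,0,0,0,1],
  [0,0,0,0,1],
], squeeze=60)

```text
time_s: 25.77
position: [0.5119, -0.2687, 0.0569]
orientation: [3.141, 0.003, 2.501]
ft_force: [-0.2, 1.9, 5.8]
finger_gap: 0.567
grip_force: 63.5
```

Emit:
play_rows([
  [0,0,0,0,1],
  [0,0,-10,0,1],
  [0,0,-20,0,1],
  [0,0,-40,0,1],
  [0,0,-40,0,1],
  [0,0,-40,0,1],
  [0,0,0,0,1],
])

```text
time_s: 26.35
position: [0.5141, -0.2704, 0.2149]
orientation: [3.141, 0.015, 2.501]
ft_force: [0.6, -2.0, -3.3]
finger_gap: 0.571
grip_force: 64.2
```

Emit:
play_rows([
  [20.1,29.2,0,0,1],
  [20.1,29.2,0,0,1],
  [20.1,29.2,0,0,1],
  [20.1,29.2,0,0,1],
  [20.1,29.2,0,0,1],
  [20.1,29.2,0,0,1],
  [20.1,29.2,0,0,1],
  [20.1,29.2,0,0,1],
  [20.1,29.2,0,0,1],
  [20.1,29.2,0,0,1],
  [20.1,29.2,0,0,1],
  [20.1,29.2,0,0,1],
])

```text
time_s: 27.35
position: [0.5252, 0.1584, 0.2031]
orientation: [-3.139, -0.002, 2.501]
ft_force: [0.5, -0.3, -4.4]
finger_gap: 0.57
grip_force: 64.3
```

Emit:
play_rows([
  [0,0,30,0,1],
  [0,0,35,0,1],
  [0,0,25,0,1],
  [0,0,3,0,1],
  [0,0,0,0,1],
  [0,0,0,0,1],
])

```text
time_s: 27.85
position: [0.527, 0.1569, 0.1124]
orientation: [3.141, 0.0, 2.5]
ft_force: [1.2, -0.3, -4.1]
finger_gap: 0.57
grip_force: 64.5
```

Run:
```python
from h import *
to(.5268,.1578,.079)
```

```text
pos [0.527  0.1569 0.1124] rpy [3.1414 0.0004 2.5005] t 27.85 gap 0.5703294149351499 F [ 1.1672 -0.2644 -4.0671]
tool mm [ 0.7402  0.5802 33.3895]
```

Emit:
play_rows([
  [0.5,0.5,9,0,1],
  [0,0,6,0,1],
  [0,0,4,0,1],
  [0,0,4,0,1],
  [0,0,4,0,1],
  [0,0,4,0,1],
  [0,0,2,0,1],
  [0,0,0,0,1],
])

```text
time_s: 28.52
position: [0.5263, 0.1577, 0.0781]
orientation: [-3.141, -0.001, 2.501]
ft_force: [0.9, -1.1, -5.3]
finger_gap: 0.568
grip_force: 64.9
```

F is empty. Lowering.

Emit:
play_rows([
  [0,0,6,0,1],
  [0,0,6,0,1],
  [0,0,5,0,1],
  [0,0,4,0,1],
  [0,0,2,0,1],
  [0,0,1,0,1],
  [0,0,1,0,1],
  [0,0,1,0,1],
  [0,0,1,0,1],
  [0,0,0,0,1],
])

```text
time_s: 29.35
position: [0.5269, 0.1578, 0.053]
orientation: [-3.141, 0.0, 2.501]
ft_force: [-3.1, -0.6, 4.3]
finger_gap: 0.565
grip_force: 65.5
```

Emit:
play_rows([
  [0,0,-1,0,0.1],
  [0,0,0,0,-0.4],
  [0,0,0,0,-0.5],
  [0,0,0,0,-0.5],
  [0,0,-15,0,-0.6],
  [0,0,-30,0,-0.6],
  [0,0,-35,0,-0.6],
  [0,0,-35,0,-0.6],
  [0,0,-35,0,-0.6],
  [0,0,0,0,-0.6],
])

```text
time_s: 30.18
position: [0.5313, 0.1588, 0.2127]
orientation: [3.13, 0.011, 2.501]
ft_force: [1.7, 0.7, 1.2]
finger_gap: 0.799
grip_force: 0.0
```

Emit:
play_rows([
  [-22.8,-31.2,0,0,-0.6],
  [-22.8,-31.2,0,0,-0.6],
  [-22.8,-31.2,0,0,-0.6],
  [-22.8,-31.2,0,0,-0.6],
  [-22.8,-31.2,0,0,-0.6],
  [-22.8,-31.2,0,0,-0.6],
  [-22.8,-31.2,0,0,-0.6],
  [-22.8,-31.2,0,0,-0.6],
  [-22.8,-31.2,0,0,-0.6],
  [-22.8,-31.2,0,0,-0.6],
  [-22.8,-31.2,0,0,-0.6],
  [-22.8,-31.2,0,0,-0.6],
])

```text
time_s: 31.18
position: [0.5221, -0.3082, 0.2031]
orientation: [3.141, 0.002, 2.5]
ft_force: [0.1, 1.2, -0.2]
finger_gap: 0.802
grip_force: 0.0
```

Emit:
play_rows([
  [-22.8,-31.2,0,0,-0.6],
  [0,0,0,0,-0.6],
  [0,0,0,0,-0.6],
  [0,0,0,0,-0.6],
])

```text
time_s: 31.52
position: [0.5217, -0.3446, 0.2026]
orientation: [3.141, -0.0, 2.5]
ft_force: [0.0, 0.1, -0.7]
finger_gap: 0.798
grip_force: 0.0
```

Run:
```python
from h import *
c=arm.get_calibration("wrist");a=arm.snapshot("wrist");t=tops(a,c);print(t)
k=t[np.argmin(np.hypot(t[:,0]-.522,t[:,1]+.344))];to(k[0],k[1],.055)
cd=arm.get_calibration("side");print(tops(arm.snapshot("side"),cd))
```

```text
[[  0.5253  -0.3318 115.     298.0261 197.8696]]
pos [ 0.5219 -0.3439  0.2027] rpy [ 3.1413 -0.0001  2.5013] t 31.5667 gap 0.7994867398758267 F [0.7558 0.2537 0.4109]
tool mm [  4.4439  11.6471 147.6677]
[[  0.5218  -0.3448 112.     408.5893 281.7589]]
```

The wrist detection is only a sliver (115 px). The side camera puts the sleeve at (0.5218, −0.3448), unchanged, so I use that.

Emit:
play_rows([
  [0,0,30,0,-0.6],
  [0,0,35,0,-0.6],
  [0,0,35,0,-0.6],
  [0,0,25,0,-0.6],
  [0,0,15,0,-0.6],
  [0,0,7,0,-0.6],
  [0,0,0,0,-0.6],
  [0,0,0,0,0.2],
  [0,0,0,0,1],
  [0,0,0,0,1],
  [0,0,0,0,1],
  [0,0,0,0,1],
], squeeze=60)

```text
time_s: 32.62
position: [0.523, -0.3453, 0.058]
orientation: [3.141, 0.004, 2.501]
ft_force: [0.1, 1.1, 5.2]
finger_gap: 0.565
grip_force: 63.2
```

Emit:
play_rows([
  [0,0,0,0,1],
  [0,0,-10,0,1],
  [0,0,-20,0,1],
  [0,0,-40,0,1],
  [0,0,-40,0,1],
  [0,0,-40,0,1],
  [0,0,0,0,1],
  [0,0,0,0,1],
])

```text
time_s: 33.28
position: [0.5227, -0.3455, 0.2093]
orientation: [-3.141, 0.006, 2.501]
ft_force: [0.2, -0.1, -4.9]
finger_gap: 0.569
grip_force: 63.7
```

Run:
```python
from h import *
to(.516,.2371,.115)
```

```text
pos [ 0.5227 -0.3455  0.2093] rpy [-3.1412  0.0058  2.5008] t 33.2833 gap 0.5686047251219154 F [ 0.1964 -0.058  -4.9284]
tool mm [354.2305 463.0407  92.0846]
```

Emit:
play_rows([
  [22.1,28.9,0,0,1],
  [22.1,28.9,0,0,1],
  [22.1,28.9,0,0,1],
  [22.1,28.9,0,0,1],
  [22.1,28.9,0,0,1],
  [22.1,28.9,0,0,1],
  [22.1,28.9,0,0,1],
  [22.1,28.9,0,0,1],
  [22.1,28.9,0,0,1],
  [22.1,28.9,0,0,1],
  [22.1,28.9,0,0,1],
  [22.1,28.9,0,0,1],
])

```text
time_s: 34.28
position: [0.5139, 0.0935, 0.2021]
orientation: [-3.137, -0.005, 2.501]
ft_force: [1.3, 0.7, -4.4]
finger_gap: 0.572
grip_force: 63.8
```

Emit:
play_rows([
  [22.1,28.9,0,0,1],
  [22.1,28.9,0,0,1],
  [22.1,28.9,0,0,1],
  [22.1,28.9,0,0,1],
  [0,0,0,0,1],
  [0,0,0,0,1],
  [0,0,0,0,1],
])

```text
time_s: 34.87
position: [0.5131, 0.2369, 0.2028]
orientation: [-3.137, -0.003, 2.502]
ft_force: [0.1, 0.3, -5.1]
finger_gap: 0.57
grip_force: 64.4
```

Run:
```python
from h import *
to(.516,.2371,.115)
```

```text
pos [0.5131 0.2369 0.2028] rpy [-3.1367 -0.0025  2.5015] t 34.8667 gap 0.5699624539645319 F [ 0.1321  0.2788 -5.1326]
tool mm [-2.3818  2.3454 87.7639]
```

Emit:
play_rows([
  [-1.5,1.5,30,0,1],
  [0,0,35,0,1],
  [0,0,25,0,1],
  [0,0,4,0,1],
  [0,0,0,0,1],
  [0,0,6,0,1],
  [0,0,5,0,1],
  [0,0,4,0,1],
  [0,0,4,0,1],
  [0,0,4,0,1],
  [0,0,4,0,1],
  [0,0,0,0,1],
])

```text
time_s: 35.87
position: [0.5166, 0.2378, 0.0842]
orientation: [-3.141, -0.0, 2.501]
ft_force: [0.3, 0.0, -3.5]
finger_gap: 0.564
grip_force: 64.5
```

Emit:
play_rows([
  [0,0,3,0,1],
  [0,0,3,0,1],
  [0,0,2,0,1],
  [0,0,0,0,1],
])

```text
time_s: 36.2
position: [0.5164, 0.2377, 0.076]
orientation: [-3.141, -0.001, 2.501]
ft_force: [0.1, 0.1, -4.6]
finger_gap: 0.564
grip_force: 64.5
```

B is empty too. Lowering.

Emit:
play_rows([
  [0,0,6,0,1],
  [0,0,6,0,1],
  [0,0,4,0,1],
  [0,0,3,0,1],
  [0,0,1,0,1],
  [0,0,1,0,1],
  [0,0,1,0,1],
  [0,0,1,0,1],
  [0,0,0,0,1],
])

```text
time_s: 36.95
position: [0.5171, 0.2379, 0.0541]
orientation: [3.141, 0.0, 2.501]
ft_force: [-0.3, -0.3, -3.3]
finger_gap: 0.567
grip_force: 64.8
```

Emit:
play_rows([
  [0,0,1,0,1],
  [0,0,1,0,1],
  [0,0,1,0,1],
  [0,0,0,0,1],
])

```text
time_s: 37.28
position: [0.5173, 0.2379, 0.054]
orientation: [-3.141, 0.0, 2.501]
ft_force: [-8.5, -3.6, 13.4]
finger_gap: 0.565
grip_force: 66.5
```

Emit:
play_rows([
  [0,0,-2,0,0.1],
  [0,0,0,0,-0.3],
  [0,0,0,0,-0.4],
  [0,0,0,0,-0.4],
  [0,0,-15,0,-0.4],
  [0,0,-30,0,-0.4],
  [0,0,-40,0,-0.4],
  [0,0,-40,0,-0.4],
  [0,0,-40,0,-0.2],
  [0,0,-40,0,0],
  [0,0,-40,0,0],
  [0,0,-40,0,0],
])

```text
time_s: 38.28
position: [0.5166, 0.2378, 0.3399]
orientation: [3.141, 0.0, 2.501]
ft_force: [0.9, 0.5, -0.4]
finger_gap: 0.501
grip_force: 0.0
```

Emit:
play_rows([
  [0,0,-40,0.1,0],
  [0,0,0,0.1,0],
  [0,0,0,0.1,0],
  [0,0,0,0.1,0],
  [0,0,0,0.1,0],
  [0,0,0,0.1,0],
  [0,0,0,0.1,0],
  [0,0,0,0.085,0],
  [0,0,0,0,0],
])

```text
time_s: 39.03
position: [0.5169, 0.2379, 0.3777]
orientation: [3.141, -0.0, 1.714]
ft_force: [-1.0, 0.4, -0.6]
finger_gap: 0.501
grip_force: 0.0
```

Run:
```python
from h import *
to(.6475,-.2042,.375)
cd=arm.get_calibration("side");a=arm.snapshot("side")
b=arm.snapshot("scene");x=np.hstack([cv2.resize(a[130:340,180:490],(400,271)),cv2.resize(b[140:340,130:440],(400,258))[:258] if 0 else cv2.resize(b[140:340,130:440],(400,271))])
cv2.imwrite("pics/m6.png",x[...,::-1]);print(tops(a,cd,.084));print(tops(b,arm.get_calibration("scene"),.084))
print(proj([[.505,.3162,.084],[.591,.2475,.084],[.5268,.1578,.084],[.516,.2371,.084]],cd))
```

```text
pos [0.5169 0.2379 0.3777] rpy [ 3.1415 -0.0001  1.7145] t 39.0333 gap 0.5010169807084741 F [-1.0004  0.3629 -0.567 ]
tool mm [-456.1968   65.9096    2.625 ]
[]
[[  0.591    0.2476  63.     386.1905 198.6032]]
[[211.9543 158.8554]
 [249.3512 156.5906]
 [253.1245 178.9767]
 [231.8616 168.5464]]
```

View pics/m6.png

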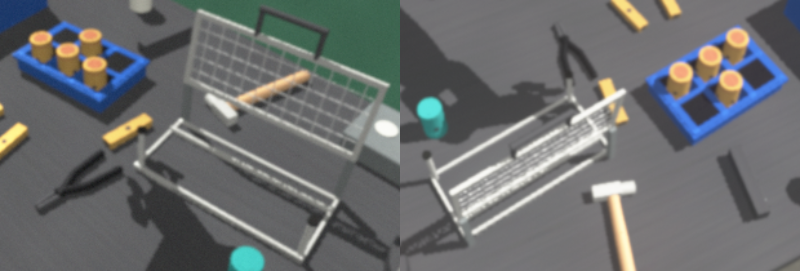

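All four sleeves stand in the crate and the bed is empty, in both views. Going over the open guard's handle.

Emit:
play_rows([
  [-38,5.5,0,0,0],
  [-38,5.5,0,0,0],
  [-38,5.5,0,0,0],
  [-38,5.5,0,0,0],
  [-38,5.5,0,0,0],
  [-38,5.5,0,0,0],
  [-38,5.5,0,0,0],
  [-38,5.5,0,0,0],
  [-38,5.5,0,0,0],
  [-38,5.5,0,0,0],
  [-38,6,0,0,0],
  [-38,6,0,0,0],
])

```text
time_s: 40.13
position: [0.6493, -0.2057, 0.3778]
orientation: [3.141, 0.0, 1.718]
ft_force: [-0.1, 0.5, -0.5]
finger_gap: 0.502
grip_force: 0.0
```

Emit:
play_rows([
  [0,0,0,0,0],
  [0,0,0,0,0],
  [0,0,0,0,0],
])

```text
time_s: 40.38
position: [0.649, -0.2036, 0.3774]
orientation: [-3.141, -0.001, 1.717]
ft_force: [0.8, -0.1, 0.4]
finger_gap: 0.499
grip_force: 0.0
```

Run:
```python
from h import *
to(.649,-.204,.294)
c=arm.get_calibration("wrist");a=arm.snapshot("wrist");cv2.imwrite("pics/w7.png",a[...,::-1]);print(proj([[.649,-.204,.307]],c))
```

```text
pos [ 0.649  -0.2036  0.3774] rpy [-3.1412 -0.0007  1.7166] t 40.3833 gap 0.49869396717486625 F [ 0.78   -0.1091  0.4186]
tool mm [-0.4938 -0.0044 83.4485]
[[281.7915 225.1502]]
```

View pics/w7.png

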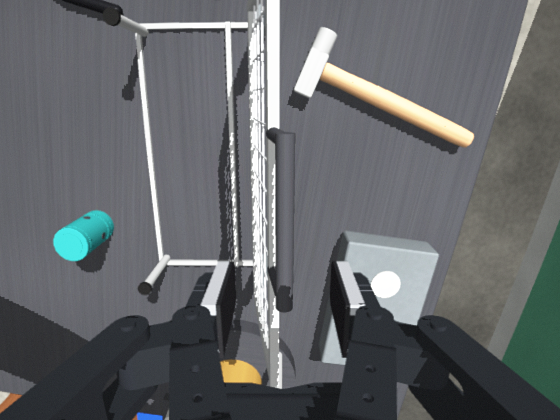

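The bar is centred at column 286, rows 130–308, close to the prediction. Pinching.

Emit:
play_rows([
  [0,1,25,0,0],
  [0,0,25,0,0],
  [0,0,20,0,0],
  [0,0,10,0,0],
  [0,0,4,0,0],
  [0,0,0,0,0.3],
  [0,0,0,0,1],
  [0,0,0,0,1],
  [0,0,0,0,1],
  [0,0,0,0,1],
  [0,0,0,0,1],
], squeeze=30)

```text
time_s: 41.35
position: [0.6501, -0.2035, 0.296]
orientation: [3.14, 0.001, 1.716]
ft_force: [-5.7, 1.6, 6.4]
finger_gap: 0.122
grip_force: 29.8
```

Emit:
play_rows([
  [0,-6,-0.9,0,1],
  [0,-7,-0.8,0,1],
  [0,-14,-1,0,1],
  [0,-14,-0.1,0,1],
  [0,-14,0.9,0,1],
  [0,-13.9,1.9,0,1],
  [0,-13.7,2.9,0,1],
  [0,-13.5,3.8,0,1],
  [0,-13.2,4.7,0,1],
  [0,-12.8,5.7,0,1],
  [0,-12.4,6.5,0,1],
  [0,-11.9,7.4,0,1],
], squeeze=30)

```text
time_s: 42.35
position: [0.5051, -0.2245, 0.2631]
orientation: [3.139, -0.0, 1.716]
ft_force: [3.5, 2.7, -2.6]
finger_gap: 0.125
grip_force: 31.6
```

Emit:
play_rows([
  [0,-11.3,8.2,0,1],
  [0,-10.7,9,0,1],
  [0,-10.1,9.7,0,1],
  [0,-9.4,10.4,0,1],
  [0,-8.6,11,0,1],
  [0,-7.8,11.6,0,1],
  [0,-7,12.1,0,1],
  [0,-6.1,12.6,0,1],
  [0,-5.3,13,0,1],
  [0,-4.3,13.3,0,1],
  [0,0,0,0,1],
], squeeze=30)

```text
time_s: 43.27
position: [0.424, -0.2364, 0.1483]
orientation: [-3.139, -0.001, 1.715]
ft_force: [0.7, -0.7, -2.2]
finger_gap: 0.124
grip_force: 32.8
```

Emit:
play_rows([
  [0,-1.7,7,0,1],
  [0,-1.6,7,0,1],
  [0,-1.3,7,0,1],
  [0,-1.1,7,0,1],
  [0,-0.8,7,0,1],
  [0,-0.6,6,0,1],
  [0,-0.4,5,0,1],
  [0,-0.2,4,0,1],
  [0,0,3,0,1],
  [0,0,2,0,1],
  [0,0,1,0,1],
  [0,0,0,0,1],
], squeeze=30)

```text
time_s: 44.27
position: [0.4169, -0.2374, 0.095]
orientation: [-3.139, -0.001, 1.716]
ft_force: [-5.3, 0.6, -1.0]
finger_gap: 0.127
grip_force: 33.9
```

Still about 2 mm above the rests. Lowering gently to contact.

Emit:
play_rows([
  [0,0,1,0,1],
  [0,0,1,0,1],
  [0,0,1,0,1],
  [0,0,1,0,1],
  [0,0,0,0,1],
  [0,0,0,0,1],
], squeeze=30)

```text
time_s: 44.77
position: [0.4169, -0.2374, 0.0933]
orientation: [-3.138, -0.001, 1.716]
ft_force: [-12.1, 4.9, 11.9]
finger_gap: 0.128
grip_force: 35.3
```

Resting, with 12 N upward on the tool. Releasing and rising clear.

Emit:
play_rows([
  [0,0,0,0,0.6],
  [0,0,0,0,0.1],
  [0,0,0,0,0],
  [0,0,0,0,0],
  [0,0,-15,0,0],
  [0,0,-30,0,0],
  [0,-10,-40,0,0],
  [0,-20,-40,0,0],
  [0,-20,-40,0,0],
  [0,-20,0,0,0],
  [0,0,0,0,0],
  [0,0,0,0,0],
])

```text
time_s: 45.77
position: [0.3512, -0.2475, 0.2517]
orientation: [3.14, 0.001, 1.714]
ft_force: [-0.4, -0.4, 0.2]
finger_gap: 0.504
grip_force: 0.0
```

Run:
```python
from h import *
to(.4,-.25,.3)
a=arm.snapshot("side");b=arm.snapshot("scene");x=np.hstack([cv2.resize(a[130:340,180:490],(400,271)),cv2.resize(b[140:340,130:440],(400,258+13))])
cv2.imwrite("pics/m8.png",x[...,::-1])
```

```text
pos [ 0.3512 -0.2475  0.2517] rpy [3.1401 0.0012 1.7145] t 45.7667 gap 0.5041490979325474 F [-0.4199 -0.4485  0.1574]
tool mm [ -9.5555  48.0112 -48.2575]
```

View pics/m8.png

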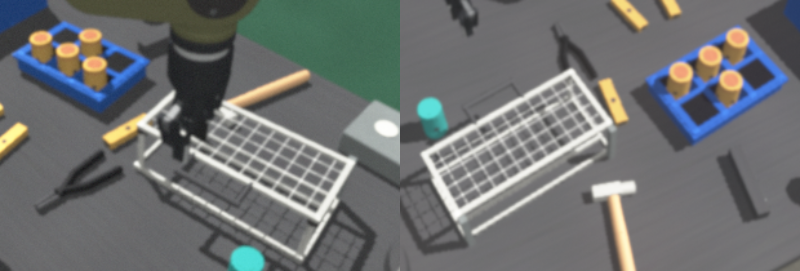

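The guard lies level on its rests, all four sleeves stand in the crate, and the robot is clear of everything.

```bash
python3 -c "
from cell import arm
print(arm.job_done())"
```

```text
the job is handed in; nothing more can be done
None
```

I swung the guard back onto its stop, stood all four brass sleeves on the floor of empty crate cells, lowered the guard gently onto its rests, and handed the job in at about 46 s. Both cameras looked right just before hand-in, but no verdict came back.

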